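# Roll the plant caddy up to its bumper

## Robot

A 7-joint arm with a two-finger parallel gripper is mounted at the origin on the work surface. World frame = base frame: x ahead of the robot, y to its left, z up, the work surface at z = 0. Lengths are in m, angles in rad, forces in N, time in s.
With the tool pointing down it reaches from about 0.425 to 0.875 m from the base axis. Payload 4.7 kg.
Tool frame: the origin (TCP) lies midway between the tips of the shut fingers; the grasp point (between the pads) lies 19 mm behind it (ctrl.grip_point_offset is the distance from the TCP to the grasp point, in m); z points along the fingers, y is the line along which they close (so a half turn about z gives the same grasp; the last joint's range is limited). The gripper opens to 87 mm and grips with 3 to 60 N. Pads are 19 mm wide; open, the fingers measure 117 mm over their backs; the gripper's body (75 mm by 190 mm) begins 51 mm behind the grasp point.
Start: joints at [-1.251, 0.321, -0.07, 1.45, 0.023, 1.371, -0.057], TCP at [0.196, 0.62, 0.223] pointing down, gripper open.
Joint ranges: [-2.86, 2.86], [-0.3, 2.09], [-1.38, 1.24], [0.06, 2.45], [-1.56, 4.7], [0.09, 2.05], [-2.69, 2.69]. Speed limits (rad/s): [2.57, 2.57, 3.14, 3.14, 3.14, 3.14, 3.14].

## Interface

Orientations are given as a rotation vector (axis times angle).
In Python, from bench import ctrl gives the robot as it stands. The module is installed in compiled form; this text tells all that it offers.
- The arm moves only by the shell command python3 -m handwheel 'ROWS' [OPENING] [FORCE]. ROWS is JSON, a list of rows, each an object of numbers: "x", "y", "z": the shift along the tool's x, y, z in m; "wx", "wy", "wz": the turn, a rotation vector about the tool's x, y, z in degrees. A call has 1 to 10 rows; each row is the pose to reach, as a shift and turn from the pose commanded when the call began, along the tool's axes at that moment; what a row does not reach only later rows make up. A row lasts 1/12 s, in which the tool goes at most 41.7 mm and 7.16 degrees, less where a joint would pass 70% of its speed; a pose out of reach is approached as far as the arm can. A call with a gripper value outside its range is refused whole. OPENING is the finger opening in m, from 0 to 0.087, set as the call begins (- or left out, the last holds). The fingers move at their own pace and stop on an object; FORCE is the grip in N (left out, the last holds). Time passes only in rows, so rows that repeat a pose let the fingers close. It gives the time, the measured TCP pose, the force, the opening and the grip force at its end, in the units of the state.
- ctrl.get_state(): the state, without advancing time (a new reading comes with each control period).
- ctrl.get_image(name): name is "scene" or "top" or "wrist"; returns a dict with "image" (384x512x3 uint8, red, green, blue), "K" (3x3 intrinsics, pixels), "world_to_cam" (4x4, takes a point from world to camera coordinates); the wrist camera has in their place "hand_eye" (4x4, takes a point from camera to tool coordinates, whose origin is the TCP and whose axes are the flange's). Camera axes: x right, y down, z forward; pixel columns grow to the right and rows downward; lengths in m; the calibration is good to about 2 mm. The wrist camera is an equidistant fisheye: a pixel r from the principal point sees the ray r / f radians off the axis. A picture is of the moment at which its call begins: read the wrist's pose just before it. There is no depth.
- ctrl.close_job(): hands the job in; it is judged then, once.
The state is a dict: "time": time; "joint_positions": joint angles; "qd": joint speeds; "joint_torque": joint torques, N m; "position": TCP position; "tool_rot": TCP orientation; "ft_force": force on the tool from outside, world axes, zero at the start; "torque": the same for the moment, N m; "grip_width": opening from 0.0 (shut) to 1.0 (fully open); "grip_force": force on a finger pad.
Only numpy, scipy, OpenCV 4.12 (cv2) and the standard library are available. Lean on these libraries where they do the work, as an engineer would, in place of code of your own. Each camera call takes 0.05 s, during which the arm holds its last target. There are 200 camera calls.

## Task

Keeping its wheels on the bench, push the wheeled plant caddy forward by its upright handle until all four swivel castors trail straight behind their pivots, then steer it nose first between the two painted lines and press it gently against the sprung bumper until the pad visibly yields by about 3 mm (some 12 N), without ramming it (never 20 N). Let go and leave it there, square between the lines, with the castors still trailing, the clay pot standing on the deck and the tin and jar beside the lane undisturbed.

Things in the scene. Friction and masses are not known exactly. Their poses are not given: they have to be found in the camera images.
- caddy: Wheeled plant caddy, about 0.65 kg without the pot: a plywood deck 190 mm long (x) by 150 mm wide (y) by 12 mm thick, top 56 mm above the bench, on four swivel castors with 32 mm wheels. Origin on the bench under the deck's centre; x points forward (away from the handle end, nose at x = +95 mm), y left, z up. Rolling it takes 1 to 2 N.
- handle (a point): Grip point of the caddy's upright handle: a wooden post at the rear of the deck, 30 mm along the caddy's x, 24 mm across (y), rising to 170 mm above the bench, at caddy x = -76 mm, y = 0. This point is on the post's centre line, 145 mm above the bench. Axes as the caddy's. It can be pinched from above across its 24 mm.
- castor_fl (a joint): Swivel angle of the front left castor about its upright pivot at caddy x = 58, y = 45 mm; 0 when the wheel trails straight behind the pivot (14 mm trail) as the caddy rolls forward, positive anticlockwise from above, stops at -2.9 and 2.9 rad. The wheel swings towards 0 as the caddy is rolled forward, within 60 to 80 mm from any start.
- castor_fr (a joint): Swivel angle of the front right castor about its upright pivot at caddy x = 58, y = -45 mm; 0 when the wheel trails straight behind the pivot (14 mm trail) as the caddy rolls forward, positive anticlockwise from above, stops at -2.9 and 2.9 rad. The wheel swings towards 0 as the caddy is rolled forward, within 60 to 80 mm from any start.
- castor_rl (a joint): Swivel angle of the rear left castor about its upright pivot at caddy x = -58, y = 45 mm; 0 when the wheel trails straight behind the pivot (14 mm trail) as the caddy rolls forward, positive anticlockwise from above, stops at -2.9 and 2.9 rad. The wheel swings towards 0 as the caddy is rolled forward, within 60 to 80 mm from any start.
- castor_rr (a joint): Swivel angle of the rear right castor about its upright pivot at caddy x = -58, y = -45 mm; 0 when the wheel trails straight behind the pivot (14 mm trail) as the caddy rolls forward, positive anticlockwise from above, stops at -2.9 and 2.9 rad. The wheel swings towards 0 as the caddy is rolled forward, within 60 to 80 mm from any start.
- pot: Empty terracotta pot standing loose on the deck about 26 mm ahead of the deck's centre: 96 mm across the rim, 64 mm across the foot, 78 mm high. Origin at the centre of its underside.
- dock: Parking place fixed to the bench: two painted white lines 8 mm wide, 170 mm apart between inner edges, running along x from -135 to +115 mm; beyond them a grey bumper block. Origin on the bench midway between the lines; x is the parking direction, towards the bumper. The caddy's nose must find the pad by feel (see the bumper point).
- bumper (a point): Point on the block's front face (dock x = +168 mm), 50 mm up. A rod holds a rubber pad (60 mm wide, 33 to 67 mm above the bench, meets the deck's edge) out towards the lane. Its reach is set anew each time: pad face anywhere from dock x = +85 to +115 mm, not measured. It yields from about 6 N, then 2 N more per mm, solid after 12 mm; its friction damps the rebound. Block 78 mm high, knob 90.
- tin: Plain metal can, 66 mm across, 85 mm high, standing beside the lane on its right (dock y about -145 mm). Origin at the centre of its underside. To be left alone.
- jar: Glass jar, 60 mm across, 80 mm high, standing beside the lane on its left (dock y about +145 mm). Origin at the centre of its underside. To be left alone.
Not all that is in view belongs to the job. Of the things that look like the caddy, the larger one is meant.

How it is judged:
By the outcome, as a careful person would: the job done as asked, in the order asked, and still so for the second after the job is handed in, with the robot touching nothing.
It also fails if it takes over 61 s, if anything falls off the work surface, if the arm or the gripper's body presses on something with over 40 N, if the wrist force passes 120 N, or if a joint passes its speed limit or range.

## Working session

There is one attempt and no reset: what is moved stays moved. The work goes in short steps, Python scripts to look and compute and a shell command to move; the robot and the scene stay as the last step left them, time stands still between calls to the robot, and variables do not carry over. Pictures are saved under pics/ and viewed, at most 10 in all, crops included, and the job is handed in when it is done.

```bash
mkdir -p pics; python3 - <<'E'
from bench import ctrl
import cv2,pickle
s=ctrl.get_state();print(s)
for n in("top","scene"):
    d=ctrl.get_image(n);cv2.imwrite(f"pics/{n}0.png",d["image"][:,:,::-1]);pickle.dump(d,open(n+".pkl","wb"));print(d["K"],d["world_to_cam"])
E
```

```text
{'time': 0.0, 'joint_positions': array([-1.25089868,  0.32181396, -0.07008953,  1.45167153,  0.02257511,
        1.3707785 , -0.05690874]), 'qd': array([-6.93673897e-05, -9.06907641e-04,  4.19819736e-04, -3.37154168e-04,
        1.56765544e-03, -8.63745741e-05, -8.72486558e-04]), 'joint_torque': array([-2.63482752e-04, -4.91284525e+01, -4.04180037e-01, -3.12524915e+01,
       -6.40406320e-02,  4.40571865e-02,  1.82085441e-04]), 'position': array([0.19555644, 0.61931189, 0.22146914]), 'tool_rot': array([-4.78410189e-01, -3.10473217e+00,  2.94052948e-03]), 'ft_force': array([-0.79106853, -0.20747141,  0.46353308]), 'torque': array([ 0.04569172, -0.01248898,  0.03927095]), 'grip_force': 0.0, 'grip_width': 0.9963974625100634}
[[409.91750802   0.         263.75876336]
 [  0.         409.91750802 199.52999478]
 [  0.           0.           1.        ]] [[-0.05927544 -0.9982361   0.00333367 -0.00352583]
 [-0.97561613  0.05722464 -0.21189269  0.53959046]
 [ 0.21132817 -0.01581242 -0.97728725  1.18405508]
 [ 0.          0.          0.          1.        ]]
[[387.06187766   0.         260.92091041]
 [  0.         387.06187766 187.82254619]
 [  0.           0.           1.        ]] [[-0.52286244  0.85234116  0.01137596  0.29375979]
 [ 0.54524364  0.34467448 -0.7641393  -0.20825871]
 [-0.65522838 -0.39333707 -0.64495094  1.6758186 ]
 [ 0.          0.          0.          1.        ]]
```

View pics/top0.png

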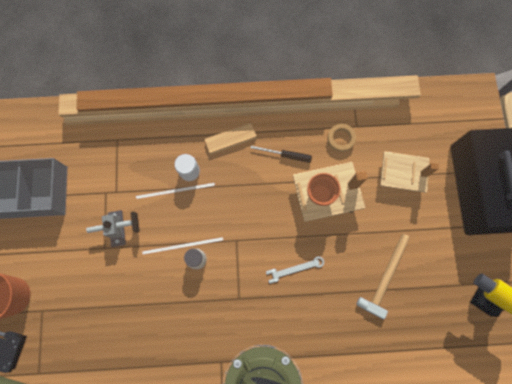

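View pics/scene0.png

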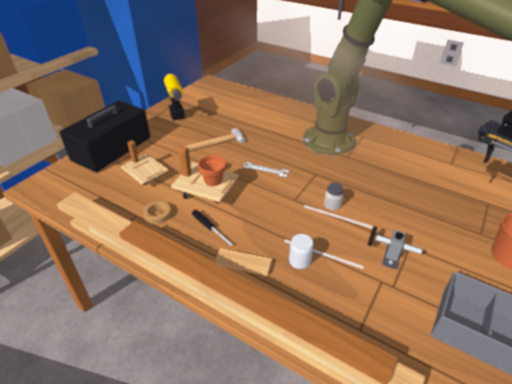

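The top view shows the large caddy at about (328,190), with its post at (360,177). The lane lines run from (137,197)-(214,185) and (144,252)-(222,239), and the bumper is at (115,228) with its pad at (135,222). The jar and tin are at (187,165) and (195,260). I'll take enlarged crops for precise pixels.

```bash
python3 - <<'E'
import pickle,cv2,numpy as np
im=pickle.load(open("top.pkl","rb"))["image"][:,:,::-1]
a=cv2.resize(im[150:230,280:380],None,fx=6,fy=6,interpolation=cv2.INTER_CUBIC)
a=a[:, :600]
b=cv2.resize(im[140:275,80:240],None,fx=4,fy=4,interpolation=cv2.INTER_CUBIC)
cv2.imwrite("pics/a.png",a);cv2.imwrite("pics/b.png",b)
E
```

```text
(no output)
```

View pics/a.png

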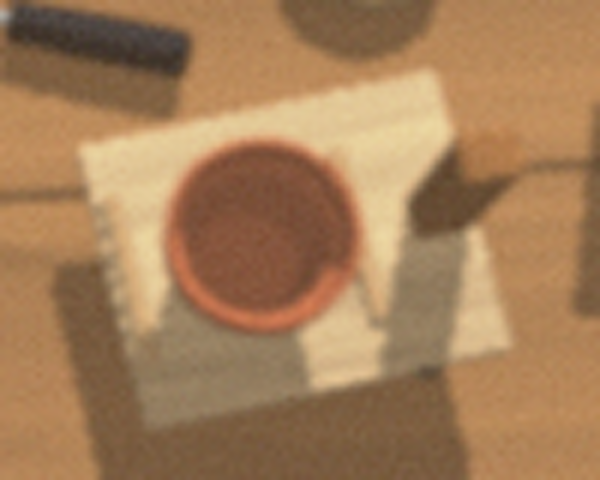

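View pics/b.png

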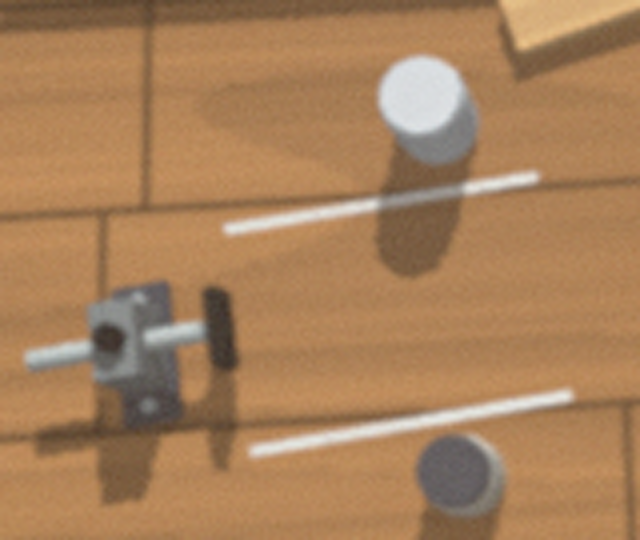

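Crop a: deck corners are at (80,148), (435,70), (512,345), (148,428) and the post top is at (490,155). Crop b: line ends are at (225,230)-(540,177) and (250,452)-(573,396), and the pad face is near (233,330).

```bash
cat > h.py <<'E'
import numpy as np,pickle
def ray(d,px,z):
    W=np.array(d["world_to_cam"]);R,t=W[:3,:3],W[:3,3];c=-R.T@t
    K=d["K"];v=R.T@np.array([(px[0]-K[0,2])/K[0,0],(px[1]-K[1,2])/K[1,1],1.])
    return (c+v*(z-c[2])/v[2])[:2]
E
python3 - <<'E'
from h import *
d=pickle.load(open("top.pkl","rb"))
A=lambda u,v,z:ray(d,((u+.5)/6-.5+280,(v+.5)/6-.5+150),z)
B=lambda u,v,z:ray(d,((u+.5)/4-.5+80,(v+.5)/4-.5+140),z)
np.set_printoptions(precision=4,suppress=True)
c=[A(*p,.056) for p in((80,148),(435,70),(512,345),(148,428))]
print(c,[np.linalg.norm(c[i]-c[i-1]) for i in range(4)])
f=(c[0]+c[3]-c[1]-c[2]);print("caddy",np.mean(c,0),np.degrees(np.arctan2(f[1],f[0])))
print("post",A(490,155,.17)); n=f/np.linalg.norm(f);print("post pred",np.mean(c,0)-.076*n)
l=[B(*p,0) for p in((225,230),(540,177),(250,452),(573,396))]
print(l);f=l[0]-l[1]+l[2]-l[3];n=f/np.linalg.norm(f);m=np.array([-n[1],n[0]])
ctr=np.mean(l,0);print("lens",np.linalg.norm(l[0]-l[1]),(l[0]-l[2])@m,"axis",np.degrees(np.arctan2(n[1],n[0])))
o=ctr+.01*n;print("dock",o)
def D(p):return (p-o)@n,(p-o)@m
print("caddy in dock",D(np.mean(c,0)),"post",D(A(490,155,.17)))
print("pad",D(B(233,330,.067)),"jar",D(B(421,95,.085)),"tin",D(B(455,475,.08)))
E
```

```text
[array([ 0.613 , -0.1296]), array([ 0.644 , -0.3158]), array([ 0.4976, -0.3394]), array([ 0.4662, -0.1528])] [np.float64(0.14867169468913927), np.float64(0.18876717738706175), np.float64(0.14829215689789435), np.float64(0.1892611115600832)]
caddy [ 0.5552 -0.2344] 99.50126301407494
post [ 0.5669 -0.3089]
post pred [ 0.5677 -0.3093]
[array([0.5825, 0.3686]), array([0.6113, 0.1176]), array([0.4057, 0.3482]), array([0.4343, 0.098 ])]
lens 0.25259118527234015 -0.17804220216388708 axis 96.53361202334048
dock [0.5073 0.243 ]
caddy in dock (np.float64(-0.4797731926381703), np.float64(0.006740772894938944)) post (np.float64(-0.5550923327848979), np.float64(0.003549160430664395))
pad (np.float64(0.10021481696099077), np.float64(0.006094794160753257)) jar (np.float64(-0.06373539154793537), np.float64(-0.1443329536793005)) tin (np.float64(-0.049350572963599834), np.float64(0.14157628865724045))
```

The checks agree: deck 189x148 mm, line spacing 178 mm centre to centre, post within 1 mm of prediction. The caddy is 480 mm back, 7 mm left and 3° anticlockwise of the lane, and the pad is near dock x = 100 mm. Next is a helper to convert targets into tool axes.

```bash
cat > g.py <<'E'
# usage: g.py x y z heading_deg_of_tool_x  (TCP target)
import sys,numpy as np
from bench import ctrl
from scipy.spatial.transform import Rotation as Ro
s=ctrl.get_state();R=Ro.from_rotvec(s["tool_rot"]);p=s["position"]
np.set_printoptions(precision=4,suppress=True)
a=list(map(float,sys.argv[1:]));h=np.radians(a[3]);c,n=np.cos(h),np.sin(h)
T=Ro.from_matrix(np.array([[c,n,0],[n,-c,0],[0,0,-1.]]))
print("shift",R.inv().apply(np.array(a[:3])-p),"turn",np.degrees((R.inv()*T).as_rotvec()))
E
python3 g.py .53 .2 .27 99.5
```

```text
shift [-0.4452 -0.2994 -0.0479] turn [-0.0857  0.0572 62.9854]
```

```bash
python3 -m handwheel '[{"x":-0.445,"y":-0.3,"z":-0.048,"wz":63},{"x":-0.445,"y":-0.3,"z":-0.048,"wz":63},{"x":-0.445,"y":-0.3,"z":-0.048,"wz":63},{"x":-0.445,"y":-0.3,"z":-0.048,"wz":63},{"x":-0.445,"y":-0.3,"z":-0.048,"wz":63},{"x":-0.445,"y":-0.3,"z":-0.048,"wz":63},{"x":-0.445,"y":-0.3,"z":-0.048,"wz":63},{"x":-0.445,"y":-0.3,"z":-0.048,"wz":63},{"x":-0.445,"y":-0.3,"z":-0.048,"wz":63},{"x":-0.445,"y":-0.3,"z":-0.048,"wz":63}]' 0.087; python3 g.py .567 -.309 .25 99.5
```

```text
shift [-0.6336 -0.7736 -0.0271] turn [-0.0857  0.0572 62.9854]invalid input at $[0]: expected keys x, y, z, wx, wy, wz
```

```bash
python3 -m handwheel '[{"x":-0.445,"y":-0.3,"z":-0.048,"wx":0,"wy":0,"wz":63},{"x":-0.445,"y":-0.3,"z":-0.048,"wx":0,"wy":0,"wz":63},{"x":-0.445,"y":-0.3,"z":-0.048,"wx":0,"wy":0,"wz":63},{"x":-0.445,"y":-0.3,"z":-0.048,"wx":0,"wy":0,"wz":63},{"x":-0.445,"y":-0.3,"z":-0.048,"wx":0,"wy":0,"wz":63},{"x":-0.445,"y":-0.3,"z":-0.048,"wx":0,"wy":0,"wz":63},{"x":-0.445,"y":-0.3,"z":-0.048,"wx":0,"wy":0,"wz":63},{"x":-0.445,"y":-0.3,"z":-0.048,"wx":0,"wy":0,"wz":63},{"x":-0.445,"y":-0.3,"z":-0.048,"wx":0,"wy":0,"wz":63},{"x":-0.445,"y":-0.3,"z":-0.048,"wx":0,"wy":0,"wz":63}]' 0.087; python3 g.py .567 -.309 .25 99.5
```

```text
time: 0.93
position: [0.4547, 0.2931, 0.2597]
tool_rot: [-2.035, -2.393, -0.0]
ft_force: [2.6, 1.1, -0.6]
grip_width: 1.001
grip_force: 0.0
shift [-0.6123  0.0141  0.0096] turn [-0.0082 -0.0102 -0.259 ]
```

```bash
python3 -m handwheel '[{"x":-0.612,"y":0.014,"z":0.01,"wx":0,"wy":0,"wz":0},{"x":-0.612,"y":0.014,"z":0.01,"wx":0,"wy":0,"wz":0},{"x":-0.612,"y":0.014,"z":0.01,"wx":0,"wy":0,"wz":0},{"x":-0.612,"y":0.014,"z":0.01,"wx":0,"wy":0,"wz":0},{"x":-0.612,"y":0.014,"z":0.01,"wx":0,"wy":0,"wz":0},{"x":-0.612,"y":0.014,"z":0.01,"wx":0,"wy":0,"wz":0},{"x":-0.612,"y":0.014,"z":0.01,"wx":0,"wy":0,"wz":0},{"x":-0.612,"y":0.014,"z":0.01,"wx":0,"wy":0,"wz":0},{"x":-0.612,"y":0.014,"z":0.01,"wx":0,"wy":0,"wz":0},{"x":-0.612,"y":0.014,"z":0.01,"wx":0,"wy":0,"wz":0}]'; python3 g.py .567 -.309 .25 99.5
```

```text
time: 1.77
position: [0.5317, -0.1161, 0.2528]
tool_rot: [-2.03, -2.398, -0.001]
ft_force: [1.3, -0.2, 0.3]
grip_width: 1.003
grip_force: 0.0
shift [-0.1961  0.0029  0.0027] turn [ 0.0236 -0.032   0.001 ]
```

```bash
python3 -m handwheel '[{"x":-0.196,"y":0.003,"z":0.003,"wx":0,"wy":0,"wz":0},{"x":-0.196,"y":0.003,"z":0.003,"wx":0,"wy":0,"wz":0},{"x":-0.196,"y":0.003,"z":0.003,"wx":0,"wy":0,"wz":0},{"x":-0.196,"y":0.003,"z":0.003,"wx":0,"wy":0,"wz":0},{"x":-0.196,"y":0.003,"z":0.003,"wx":0,"wy":0,"wz":0},{"x":-0.196,"y":0.003,"z":0.003,"wx":0,"wy":0,"wz":0},{"x":-0.196,"y":0.003,"z":0.003,"wx":0,"wy":0,"wz":0},{"x":-0.196,"y":0.003,"z":0.003,"wx":0,"wy":0,"wz":0}]'; python3 g.py .567 -.309 .128 99.5;python3 - <<'E'
from bench import ctrl
import cv2
s=ctrl.get_state();d=ctrl.get_image("wrist");print(d["K"],d["hand_eye"],s["position"])
cv2.imwrite("pics/w1.png",d["image"][:,:,::-1])
E
```

```text
time: 2.43
position: [0.5672, -0.3061, 0.2492]
tool_rot: [-2.029, -2.397, -0.001]
ft_force: [-0.1, 0.2, -0.1]
grip_width: 0.997
grip_force: 0.0
shift [-0.003  -0.0006  0.1212] turn [-0.04   -0.0837 -0.0016]
[[297.31863964   0.         254.72789735]
 [  0.         297.31863964 191.99545657]
 [  0.           0.           1.        ]] [[ 9.56817525e-04 -9.65049269e-01 -2.62066773e-01  7.08484048e-02]
 [ 9.99998034e-01  4.68174223e-04  1.92700680e-03  2.72657534e-04]
 [-1.73696359e-03 -2.62068101e-01  9.65047819e-01 -1.61698523e-01]
 [ 0.00000000e+00  0.00000000e+00  0.00000000e+00  1.00000000e+00]] [ 0.56724417 -0.30609319  0.24918794]
```

View pics/w1.png

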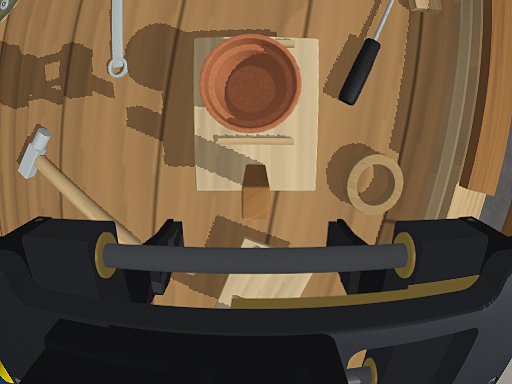

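The wrist view shows the post top centred at (256,205), midway between the fingers, and the deck edges are parallel to the tool. I'll descend and pinch.

```bash
python3 -m handwheel '[{"x":0,"y":0,"z":0.04,"wx":0,"wy":0,"wz":0},{"x":0,"y":0,"z":0.08,"wx":0,"wy":0,"wz":0},{"x":0,"y":0,"z":0.11,"wx":0,"wy":0,"wz":0},{"x":0,"y":0,"z":0.122,"wx":0,"wy":0,"wz":0},{"x":0,"y":0,"z":0.122,"wx":0,"wy":0,"wz":0},{"x":0,"y":0,"z":0.122,"wx":0,"wy":0,"wz":0}]'; python3 -m handwheel '[{"x":0,"y":0,"z":0,"wx":0,"wy":0,"wz":0},{"x":0,"y":0,"z":0,"wx":0,"wy":0,"wz":0},{"x":0,"y":0,"z":0,"wx":0,"wy":0,"wz":0},{"x":0,"y":0,"z":0,"wx":0,"wy":0,"wz":0},{"x":0,"y":0,"z":0,"wx":0,"wy":0,"wz":0},{"x":0,"y":0,"z":0,"wx":0,"wy":0,"wz":0},{"x":0,"y":0,"z":0,"wx":0,"wy":0,"wz":0},{"x":0,"y":0,"z":0,"wx":0,"wy":0,"wz":0}]' 0.015 30
```

```text
time: 2.98
position: [0.5681, -0.3061, 0.1289]
tool_rot: [2.028, 2.399, 0.001]
ft_force: [-0.4, 1.1, 0.2]
grip_width: 0.996
grip_force: 0.0
time: 3.65
position: [0.5673, -0.307, 0.1279]
tool_rot: [-2.03, -2.397, -0.0]
ft_force: [-0.1, 0.7, -0.3]
grip_width: 0.48
grip_force: 0.0
```

```bash
python3 -m handwheel '[{"x":0,"y":0,"z":0,"wx":0,"wy":0,"wz":0},{"x":0,"y":0,"z":0,"wx":0,"wy":0,"wz":0},{"x":0,"y":0,"z":0,"wx":0,"wy":0,"wz":0},{"x":0,"y":0,"z":0,"wx":0,"wy":0,"wz":0},{"x":0,"y":0,"z":0,"wx":0,"wy":0,"wz":0},{"x":0,"y":0,"z":0,"wx":0,"wy":0,"wz":0},{"x":0,"y":0,"z":0,"wx":0,"wy":0,"wz":0},{"x":0,"y":0,"z":0,"wx":0,"wy":0,"wz":0}]'; cat > k.py <<'E'
import numpy as np
from bench import ctrl
from scipy.spatial.transform import Rotation as Ro
# dock-frame view of the held handle; next shift in tool axes to a dock pose (argv: x y)
import sys
s=ctrl.get_state();R=Ro.from_rotvec(s["tool_rot"]).as_matrix()
a=np.radians(96.53);n=np.array([np.cos(a),np.sin(a)]);m=np.array([-n[1],n[0]]);o=np.array([.5073,.243])
q=s["position"][:2]-o;h=np.degrees(np.arctan2(R[1,0],R[0,0]))
np.set_printoptions(precision=4,suppress=True)
print("t",s["time"],"dock handle",q@n,q@m,"heading err",h-96.53,"z",s["position"][2],"force n,m,z",s["ft_force"][:2]@n,s["ft_force"][:2]@m,s["ft_force"][2],"grip",s["grip_force"],s["grip_width"]*.087)
if len(sys.argv)>2:
    t=np.array([float(sys.argv[1]),float(sys.argv[2])]);d=n*(t[0]-q@n)+m*(t[1]-q@m)
    print("shift",R.T@np.r_[d,0],"wz",h-96.53)
E
python3 k.py -0.30 0
```

```text
time: 4.32
position: [0.5673, -0.307, 0.1278]
tool_rot: [2.03, 2.397, 0.0]
ft_force: [0.2, 0.1, -0.4]
grip_width: 0.275
grip_force: 30.0
t 4.3167 dock handle -0.553245564026797 0.0028860534965935523 heading err 2.950291942742254 z 0.1278122724486907 force n,m,z 0.09692717884745668 -0.24037804485734549 -0.36381217682154504 grip 29.97864098288119 0.023905035858007576
shift [0.2528 0.0159 0.    ] wz 2.950291942742254
```

```bash
python3 -m handwheel '[{"x":0.002,"y":0,"z":0,"wx":0,"wy":0,"wz":0},{"x":0.005,"y":0,"z":0,"wx":0,"wy":0,"wz":0},{"x":0.009,"y":0,"z":0,"wx":0,"wy":0,"wz":0},{"x":0.013,"y":0,"z":0,"wx":0,"wy":0,"wz":0},{"x":0.017,"y":0,"z":0,"wx":0,"wy":0,"wz":0},{"x":0.021,"y":0,"z":0,"wx":0,"wy":0,"wz":0},{"x":0.025,"y":0,"z":0,"wx":0,"wy":0,"wz":0},{"x":0.029,"y":0,"z":0,"wx":0,"wy":0,"wz":0},{"x":0.033,"y":0,"z":0,"wx":0,"wy":0,"wz":0},{"x":0.037,"y":0,"z":0,"wx":0,"wy":0,"wz":0}]'; python3 k.py;python3 -m handwheel '[{"x":0.004,"y":0,"z":0,"wx":0,"wy":0,"wz":0},{"x":0.009,"y":0,"z":0,"wx":0,"wy":0,"wz":0},{"x":0.014,"y":0,"z":0,"wx":0,"wy":0,"wz":0},{"x":0.019,"y":0,"z":0,"wx":0,"wy":0,"wz":0},{"x":0.024,"y":0,"z":0,"wx":0,"wy":0,"wz":0},{"x":0.029,"y":0,"z":0,"wx":0,"wy":0,"wz":0},{"x":0.034,"y":0,"z":0,"wx":0,"wy":0,"wz":0},{"x":0.039,"y":0,"z":0,"wx":0,"wy":0,"wz":0},{"x":0.044,"y":0,"z":0,"wx":0,"wy":0,"wz":0},{"x":0.049,"y":0,"z":0,"wx":0,"wy":0,"wz":0}]'; python3 k.py -0.30 0
```

```text
time: 5.15
position: [0.5611, -0.2701, 0.1279]
tool_rot: [-2.03, -2.397, -0.0]
ft_force: [-0.0, -1.6, -0.1]
grip_width: 0.274
grip_force: 30.0
t 5.15 dock handle -0.5158763887186046 0.0049324075363090455 heading err 2.955210274291119 z 0.1278744180054677 force n,m,z -1.569061560431454 0.21172117782595762 -0.124756091606949 grip 29.977675080299377 0.02381426346419711
time: 5.98
position: [0.553, -0.2217, 0.1278]
tool_rot: [-2.03, -2.397, -0.0]
ft_force: [-0.5, -1.8, -0.4]
grip_width: 0.273
grip_force: 30.0
t 5.9833 dock handle -0.4668555758189353 0.007480410521780375 heading err 2.9513109784008407 z 0.12783998238335728 force n,m,z -1.7432252193060103 0.7082032288072383 -0.44635515537679454 grip 29.97771500609815 0.02373867721379687
shift [0.1662 0.0161 0.    ] wz 2.9513109784008407
```

```bash
python3 -m handwheel '[{"x":0.005,"y":0.0003,"z":0,"wx":0,"wy":0,"wz":0.1},{"x":0.01,"y":0.0009,"z":0,"wx":0,"wy":0,"wz":0.2},{"x":0.015,"y":0.0015,"z":0,"wx":0,"wy":0,"wz":0.4},{"x":0.02,"y":0.0021,"z":0,"wx":0,"wy":0,"wz":0.6},{"x":0.025,"y":0.0028,"z":0,"wx":0,"wy":0,"wz":0.8},{"x":0.03,"y":0.0035,"z":0,"wx":0,"wy":0,"wz":1.0},{"x":0.035,"y":0.0042,"z":0,"wx":0,"wy":0,"wz":1.2},{"x":0.04,"y":0.005,"z":0,"wx":0,"wy":0,"wz":1.4},{"x":0.045,"y":0.0058,"z":0,"wx":0,"wy":0,"wz":1.6},{"x":0.05,"y":0.0066,"z":0,"wx":0,"wy":0,"wz":1.8}]'; python3 k.py -0.36 0
```

```text
time: 6.82
position: [0.5513, -0.1712, 0.1278]
tool_rot: [-2.068, -2.365, 0.0]
ft_force: [-2.2, -1.5, -0.6]
grip_width: 0.272
grip_force: 30.0
t 6.8167 dock handle -0.41652407777469286 0.0034135998809304287 heading err 1.1355249498651716 z 0.12780595988910895 force n,m,z -1.2847252949887527 2.3877185469891713 -0.5614617791892746 grip 29.98125610873103 0.023704073900468876
shift [0.0564 0.0045 0.    ] wz 1.1355249498651716
```

```bash
python3 -m handwheel '[{"x":0.005,"y":0.0006,"z":0,"wx":0,"wy":0,"wz":0.2},{"x":0.01,"y":0.0012,"z":0,"wx":0,"wy":0,"wz":0.4},{"x":0.015,"y":0.0018,"z":0,"wx":0,"wy":0,"wz":0.6},{"x":0.02,"y":0.0024,"z":0,"wx":0,"wy":0,"wz":0.7},{"x":0.025,"y":0.003,"z":0,"wx":0,"wy":0,"wz":0.8},{"x":0.03,"y":0.0034,"z":0,"wx":0,"wy":0,"wz":0.9},{"x":0.035,"y":0.0037,"z":0,"wx":0,"wy":0,"wz":1.0},{"x":0.04,"y":0.0039,"z":0,"wx":0,"wy":0,"wz":1.1},{"x":0.045,"y":0.0041,"z":0,"wx":0,"wy":0,"wz":1.14},{"x":0.05,"y":0.0043,"z":0,"wx":0,"wy":0,"wz":1.14}]'; python3 k.py -0.2 0;python3 - <<'E'
from bench import ctrl
import cv2,pickle
d=ctrl.get_image("top");pickle.dump(d,open("top2.pkl","wb"))
im=d["image"][:,:,::-1]
cv2.imwrite("pics/t2.png",cv2.resize(im[130:275,100:350],None,fx=3.2,fy=3.2,interpolation=cv2.INTER_CUBIC))
E
```

```text
time: 7.65
position: [0.5492, -0.1211, 0.1279]
tool_rot: [2.091, 2.344, 0.001]
ft_force: [0.8, -1.1, -2.0]
grip_width: 0.277
grip_force: 30.0
t 7.65 dock handle -0.36647746124365393 -0.00021631858602210352 heading err 0.0017256661146802799 z 0.12789701468324044 force n,m,z -1.1736383508304173 -0.6317206562056628 -2.046770800923215 grip 29.980951817706227 0.02408641297734499
shift [ 0.1665 -0.0002  0.    ] wz 0.0017256661146802799
```

View pics/t2.png

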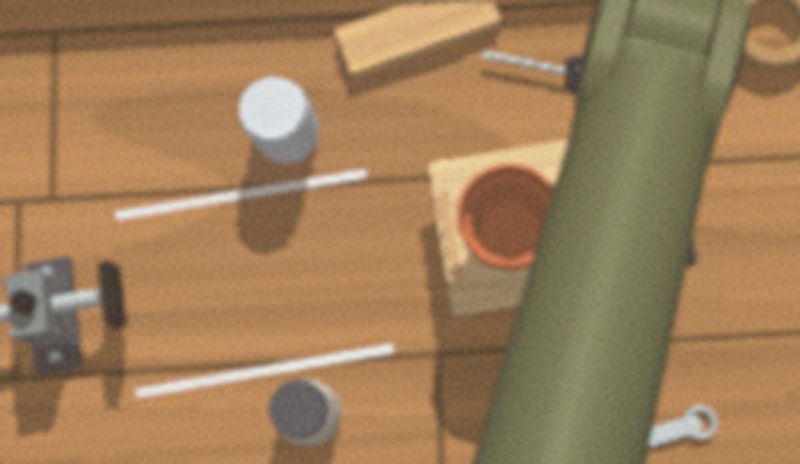

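The front corners are at (430,163) and (455,314), the pot is upright, and the lines are visible ahead. I'll check the nose in the dock frame.

```bash
python3 - <<'E'
from h import *
d=pickle.load(open("top2.pkl","rb"));a=np.radians(96.53);n=np.array([np.cos(a),np.sin(a)]);m=np.array([-n[1],n[0]]);o=np.array([.5073,.243])
B=lambda u,v,z:ray(d,((u+.5)/3.2-.5+100,(v+.5)/3.2-.5+130),z)
D=lambda p:np.round([(p-o)@n,(p-o)@m],4)
for q in((430,163,.056),(455,314,.056),(117,216,0),(366,174,0),(138,394,0),(393,349,0),(123,296,.067)):print(D(B(*q)))
E
```

```text
[-0.2006 -0.0738]
[-0.2007  0.0742]
[ 0.1151 -0.0887]
[-0.1344 -0.0889]
[0.1141 0.0899]
[-0.1345  0.0891]
[0.0996 0.0063]
```

The caddy is square and centred (lateral 0 mm, heading 0°), with about 300 mm to the pad. I'll drive straight.

```bash
python3 -m handwheel '[{"x":0.004,"y":0,"z":0,"wx":0,"wy":0,"wz":0},{"x":0.009,"y":0,"z":0,"wx":0,"wy":0,"wz":0},{"x":0.015,"y":0,"z":0,"wx":0,"wy":0,"wz":0},{"x":0.021,"y":0,"z":0,"wx":0,"wy":0,"wz":0},{"x":0.028,"y":0,"z":0,"wx":0,"wy":0,"wz":0},{"x":0.035,"y":0,"z":0,"wx":0,"wy":0,"wz":0},{"x":0.042,"y":0,"z":0,"wx":0,"wy":0,"wz":0},{"x":0.049,"y":0,"z":0,"wx":0,"wy":0,"wz":0},{"x":0.056,"y":0,"z":0,"wx":0,"wy":0,"wz":0},{"x":0.063,"y":0,"z":0,"wx":0,"wy":0,"wz":0}]'
python3 -m handwheel '[{"x":0.007,"y":0,"z":0,"wx":0,"wy":0,"wz":0},{"x":0.014,"y":0,"z":0,"wx":0,"wy":0,"wz":0},{"x":0.021,"y":0,"z":0,"wx":0,"wy":0,"wz":0},{"x":0.028,"y":0,"z":0,"wx":0,"wy":0,"wz":0},{"x":0.035,"y":0,"z":0,"wx":0,"wy":0,"wz":0},{"x":0.042,"y":0,"z":0,"wx":0,"wy":0,"wz":0},{"x":0.049,"y":0,"z":0,"wx":0,"wy":0,"wz":0},{"x":0.056,"y":0,"z":0,"wx":0,"wy":0,"wz":0},{"x":0.063,"y":0,"z":0,"wx":0,"wy":0,"wz":0},{"x":0.07,"y":0,"z":0,"wx":0,"wy":0,"wz":0}]'
python3 -m handwheel '[{"x":0.007,"y":0,"z":0,"wx":0,"wy":0,"wz":0},{"x":0.014,"y":0,"z":0,"wx":0,"wy":0,"wz":0},{"x":0.021,"y":0,"z":0,"wx":0,"wy":0,"wz":0},{"x":0.028,"y":0,"z":0,"wx":0,"wy":0,"wz":0},{"x":0.035,"y":0,"z":0,"wx":0,"wy":0,"wz":0},{"x":0.042,"y":0,"z":0,"wx":0,"wy":0,"wz":0},{"x":0.049,"y":0,"z":0,"wx":0,"wy":0,"wz":0},{"x":0.056,"y":0,"z":0,"wx":0,"wy":0,"wz":0},{"x":0.062,"y":0,"z":0,"wx":0,"wy":0,"wz":0},{"x":0.068,"y":0,"z":0,"wx":0,"wy":0,"wz":0}]'
python3 k.py -0.12 0
```

```text
time: 8.53
position: [0.5417, -0.0583, 0.1279]
tool_rot: [-2.091, -2.345, -0.0]
ft_force: [0.6, -0.6, -2.1]
grip_width: 0.277
grip_force: 30.0
time: 9.37
position: [0.5337, 0.0111, 0.1279]
tool_rot: [-2.091, -2.344, 0.0]
ft_force: [0.8, -1.2, -2.5]
grip_width: 0.271
grip_force: 30.0
time: 10.2
position: [0.5259, 0.0787, 0.1279]
tool_rot: [-2.091, -2.345, 0.0]
ft_force: [0.2, -1.6, -1.9]
grip_width: 0.273
grip_force: 30.0
t 10.2 dock handle -0.16538567186249944 0.00018870675721148957 heading err 0.02271785524700931 z 0.12785071181479982 force n,m,z -1.6451769171921062 -0.04567922336800519 -1.8954181908809722 grip 29.979429566301405 0.023709619436065532
shift [ 0.0454  0.0002 -0.    ] wz 0.02271785524700931
```

```bash
python3 -m handwheel '[{"x":0.006,"y":0,"z":0,"wx":0,"wy":0,"wz":0},{"x":0.012,"y":0,"z":0,"wx":0,"wy":0,"wz":0},{"x":0.018,"y":0,"z":0,"wx":0,"wy":0,"wz":0},{"x":0.024,"y":0,"z":0,"wx":0,"wy":0,"wz":0},{"x":0.03,"y":0,"z":0,"wx":0,"wy":0,"wz":0},{"x":0.036,"y":0,"z":0,"wx":0,"wy":0,"wz":0},{"x":0.042,"y":0,"z":0,"wx":0,"wy":0,"wz":0},{"x":0.048,"y":0,"z":0,"wx":0,"wy":0,"wz":0},{"x":0.053,"y":0,"z":0,"wx":0,"wy":0,"wz":0},{"x":0.058,"y":0,"z":0,"wx":0,"wy":0,"wz":0}]'
python3 -m handwheel '[{"x":0.004,"y":0,"z":0,"wx":0,"wy":0,"wz":0},{"x":0.008,"y":0,"z":0,"wx":0,"wy":0,"wz":0},{"x":0.011,"y":0,"z":0,"wx":0,"wy":0,"wz":0},{"x":0.014,"y":0,"z":0,"wx":0,"wy":0,"wz":0},{"x":0.016,"y":0,"z":0,"wx":0,"wy":0,"wz":0},{"x":0.018,"y":0,"z":0,"wx":0,"wy":0,"wz":0},{"x":0.019,"y":0,"z":0,"wx":0,"wy":0,"wz":0},{"x":0.02,"y":0,"z":0,"wx":0,"wy":0,"wz":0}]'
python3 k.py
```

```text
time: 11.03
position: [0.5194, 0.1362, 0.1279]
tool_rot: [-2.091, -2.345, -0.0]
ft_force: [0.8, -1.0, -2.1]
grip_width: 0.271
grip_force: 30.0
time: 11.7
position: [0.5172, 0.1555, 0.1279]
tool_rot: [2.091, 2.344, -0.0]
ft_force: [1.5, -1.2, -2.0]
grip_width: 0.274
grip_force: 30.0
t 11.7 dock handle -0.08803221478821735 0.00015124424022152754 heading err 0.004048390336308216 z 0.12786229282430905 force n,m,z -1.3512536595652471 -1.371880750722966 -1.9673934336263477 grip 29.97841281350702 0.023799379319875812
```

```bash
for i in 1 2; do python3 -m handwheel '[{"x":0.001,"y":0,"z":0,"wx":0,"wy":0,"wz":0},{"x":0.002,"y":0,"z":0,"wx":0,"wy":0,"wz":0},{"x":0.003,"y":0,"z":0,"wx":0,"wy":0,"wz":0},{"x":0.004,"y":0,"z":0,"wx":0,"wy":0,"wz":0},{"x":0.005,"y":0,"z":0,"wx":0,"wy":0,"wz":0}]' | grep -E "force"; python3 k.py|cut -c1-140; done
```

```text
ft_force: [1.1, -0.6, -2.7]
grip_force: 30.0
t 12.1167 dock handle -0.08296461357402848 0.00012485190030423577 heading err 0.006336507362732391 z 0.1278944626758569 force n,m,z -0.71345
ft_force: [-0.1, -0.9, -2.7]
grip_force: 30.0
t 12.5333 dock handle -0.0779613287450454 0.0001303212327537795 heading err 0.0102562484229054 z 0.1278896016262097 force n,m,z -0.851749224
```

```bash
python3 -m handwheel '[{"x":0.0005,"y":0,"z":0,"wx":0,"wy":0,"wz":0},{"x":0.001,"y":0,"z":0,"wx":0,"wy":0,"wz":0},{"x":0.0015,"y":0,"z":0,"wx":0,"wy":0,"wz":0},{"x":0.002,"y":0,"z":0,"wx":0,"wy":0,"wz":0}]' | grep ft_f; python3 -m handwheel '[{"x":0.0005,"y":0,"z":0,"wx":0,"wy":0,"wz":0},{"x":0.001,"y":0,"z":0,"wx":0,"wy":0,"wz":0},{"x":0.0015,"y":0,"z":0,"wx":0,"wy":0,"wz":0},{"x":0.002,"y":0,"z":0,"wx":0,"wy":0,"wz":0}]' | grep ft_f;python3 k.py
```

```text
ft_force: [-0.1, -0.9, -1.8]
ft_force: [-0.7, -1.2, -2.1]
t 13.2 dock handle -0.07403018235001581 0.0001389158968153308 heading err 0.008956966211201234 z 0.127879869627224 force n,m,z -1.120960560114428 0.7946200162739253 -2.0921672003172995 grip 29.979160730727017 0.024122500571278356
```

```bash
python3 -m handwheel '[{"x":0.0005,"y":0,"z":0,"wx":0,"wy":0,"wz":0},{"x":0.001,"y":0,"z":0,"wx":0,"wy":0,"wz":0},{"x":0.0015,"y":0,"z":0,"wx":0,"wy":0,"wz":0},{"x":0.002,"y":0,"z":0,"wx":0,"wy":0,"wz":0}]' | grep ft_f; python3 -m handwheel '[{"x":0.0005,"y":0,"z":0,"wx":0,"wy":0,"wz":0},{"x":0.001,"y":0,"z":0,"wx":0,"wy":0,"wz":0}]' | grep ft_f;python3 k.py
```

```text
ft_force: [0.0, -0.8, -1.7]
ft_force: [0.8, -0.4, -2.2]
t 13.7 dock handle -0.07099157307460968 0.00014784745165573256 heading err 0.00795935455799679 z 0.12788078009132334 force n,m,z -0.4684363324498268 -0.7402760245496482 -2.1794272658831053 grip 29.979183319956064 0.02364849823556186
```

```bash
python3 -m handwheel '[{"x":0.0005,"y":0,"z":0,"wx":0,"wy":0,"wz":0},{"x":0.001,"y":0,"z":0,"wx":0,"wy":0,"wz":0},{"x":0.0015,"y":0,"z":0,"wx":0,"wy":0,"wz":0},{"x":0.002,"y":0,"z":0,"wx":0,"wy":0,"wz":0}]' | grep ft_f;python3 k.py
```

```text
ft_force: [0.5, -1.0, -2.5]
t 14.0333 dock handle -0.06897124429177995 0.00014818357687165586 heading err 0.010925411890937653 z 0.12787686708741308 force n,m,z -1.0090408853101638 -0.33951830668268546 -2.5114705306429914 grip 29.979320992715657 0.023782431935485446
```

```bash
python3 -m handwheel '[{"x":0.0005,"y":0,"z":0,"wx":0,"wy":0,"wz":0},{"x":0.001,"y":0,"z":0,"wx":0,"wy":0,"wz":0},{"x":0.001,"y":0,"z":0,"wx":0,"wy":0,"wz":0}]' | grep ft_f;python3 k.py
```

```text
ft_force: [1.1, -0.5, -2.9]
t 14.2833 dock handle -0.0678429909785058 0.00016224475380896664 heading err 0.01741561628810473 z 0.12786886454466959 force n,m,z -0.6281882165700738 -1.0483401442807727 -2.933956889298044 grip 29.979830696247518 0.023480135924740367
```

```bash
for i in 1 2; do python3 -m handwheel '[{"x":0.0005,"y":0,"z":0,"wx":0,"wy":0,"wz":0},{"x":0.001,"y":0,"z":0,"wx":0,"wy":0,"wz":0},{"x":0.001,"y":0,"z":0,"wx":0,"wy":0,"wz":0}]' | grep ft_f;python3 k.py;done
```

```text
ft_force: [-0.2, -0.4, -3.0]
t 14.5333 dock handle -0.06688703160538777 0.00013894516877637866 heading err 0.013514543448565064 z 0.1278929953655858 force n,m,z -0.3312736516577117 0.2717488373034537 -2.9949124338640636 grip 29.979468542151153 0.023884567684013067
ft_force: [0.8, -0.8, -2.4]
t 14.7833 dock handle -0.06588319112503165 0.00015686256822522687 heading err 0.013839560024095476 z 0.12784208495982413 force n,m,z -0.9190950557047322 -0.7268994775870025 -2.426876146984204 grip 29.979660962708294 0.023876087108701066
```

```bash
for i in 1 2 3; do python3 -m handwheel '[{"x":0.0005,"y":0,"z":0,"wx":0,"wy":0,"wz":0},{"x":0.001,"y":0,"z":0,"wx":0,"wy":0,"wz":0},{"x":0.001,"y":0,"z":0,"wx":0,"wy":0,"wz":0}]' | grep ft_f;python3 k.py|cut -c1-60;done
```

```text
ft_force: [0.7, -0.5, -2.3]
t 15.0333 dock handle -0.06486505153070872 0.000133672755760
ft_force: [0.3, -1.3, -3.2]
t 15.2833 dock handle -0.06386771320294389 0.000146730460514
ft_force: [0.6, -0.9, -3.8]
t 15.5333 dock handle -0.06289176565477518 0.000111779872665
```

```bash
python3 - <<'E'
from bench import ctrl
import cv2,pickle,numpy as np
d=ctrl.get_image("top");pickle.dump(d,open("top3.pkl","wb"));e=ctrl.get_image("scene");pickle.dump(e,open("sc3.pkl","wb"))
r=lambda i,f:cv2.resize(i[:,:,::-1],None,fx=f,fy=f,interpolation=cv2.INTER_CUBIC)
a=r(d["image"][180:260,90:220],6);print(a.shape)
cv2.imwrite("pics/t3.png",a)
cv2.imwrite("pics/s3.png",r(e["image"][170:300,280:440],5))
E
```

```text
(480, 780, 3)
```

View pics/t3.png

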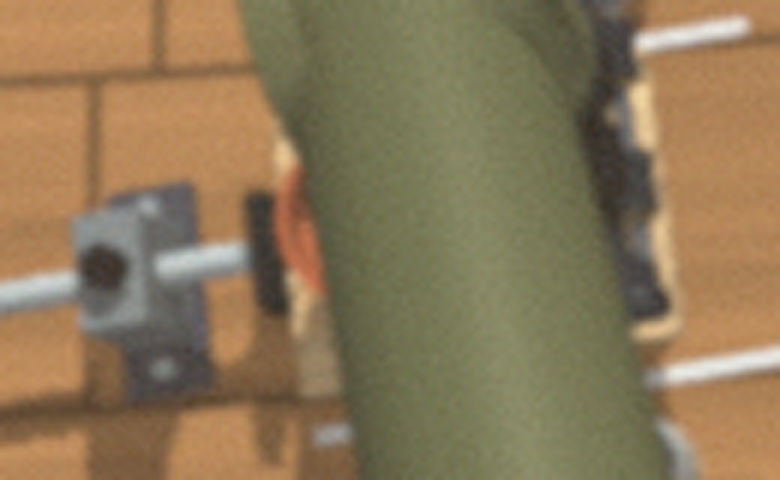

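The top crop shows the deck edge (about (285,250)) practically touching the pad's face (about (284,250)). The pad hasn't moved yet, so I'll creep on by feel.

```bash
for i in 1 2; do python3 -m handwheel '[{"x":0.0005,"y":0,"z":0,"wx":0,"wy":0,"wz":0},{"x":0.001,"y":0,"z":0,"wx":0,"wy":0,"wz":0},{"x":0.001,"y":0,"z":0,"wx":0,"wy":0,"wz":0}]' | grep ft_f;python3 k.py|cut -c1-60;done
```

```text
ft_force: [0.2, 0.4, -3.0]
t 15.8833 dock handle -0.06190825243486198 0.000152045040999
ft_force: [-0.2, -0.4, -1.8]
t 16.1333 dock handle -0.0609620950293172 0.0001621303934171
```

```bash
for i in 1 2; do python3 -m handwheel '[{"x":0.0005,"y":0,"z":0,"wx":0,"wy":0,"wz":0},{"x":0.001,"y":0,"z":0,"wx":0,"wy":0,"wz":0},{"x":0.001,"y":0,"z":0,"wx":0,"wy":0,"wz":0}]' | grep ft_f;python3 k.py|cut -c1-60;done
```

```text
ft_force: [0.5, -1.6, -1.8]
t 16.3833 dock handle -0.06080359901543893 2.452672080400523
ft_force: [0.4, -5.8, -0.3]
t 16.6333 dock handle -0.060636465542784644 -0.0001094330140
```

```bash
cat >> k.py <<'E'
print("tilt",R[2,:2]*57.3,"tq",s["torque"])
E
for i in 1 2; do python3 -m handwheel '[{"x":0.0003,"y":0,"z":0.0003,"wx":0,"wy":0,"wz":0},{"x":0.0005,"y":0,"z":0.0005,"wx":0,"wy":0,"wz":0},{"x":0.0005,"y":0,"z":0.0005,"wx":0,"wy":0,"wz":0}]' | grep ft_f;python3 k.py;done
```

```text
ft_force: [0.5, -7.9, 1.6]
t 16.8833 dock handle -0.06053190545202428 -0.00031482061372252484 heading err -0.045604560652890314 z 0.12796951359868317 force n,m,z -7.950862420557418 0.3837746384473438 1.6449824981326302 grip 29.988548392429948 0.02368013143449156
tilt [-0.1142  0.0297] tq [-1.5125  0.081   0.2469]
ft_force: [0.5, -7.9, 2.6]
t 17.1333 dock handle -0.06035621512383066 -0.00044679040665026253 heading err -0.050368424667937006 z 0.12786637342073334 force n,m,z -7.884815332555021 0.3860932946947753 2.5962015069505586 grip 29.999312767758965 0.023495380021762286
tilt [-0.1248  0.0384] tq [-1.6609  0.196   0.2482]
```

```bash
for i in 1 2; do python3 -m handwheel '[{"x":0.0003,"y":0,"z":0.0003,"wx":0,"wy":0,"wz":0},{"x":0.0006,"y":0,"z":0.0005,"wx":0,"wy":0,"wz":0},{"x":0.001,"y":0,"z":0.0005,"wx":0,"wy":0,"wz":0},{"x":0.001,"y":0,"z":0.0005,"wx":0,"wy":0,"wz":0}]' | grep ft_f;python3 k.py;done
```

```text
ft_force: [-0.1, -8.3, 6.2]
t 17.4667 dock handle -0.05975210679502862 -0.0006267871798683434 heading err -0.05261578560582336 z 0.12779662249793333 force n,m,z -8.193503335817246 1.041103642209198 6.1557739829460925 grip 30.01740817911923 0.023748446626346835
tilt [-0.1432  0.0538] tq [-1.7749  0.4012  0.343 ]
ft_force: [-0.1, -10.8, 8.2]
t 17.8 dock handle -0.059226015791641724 -0.0008912165762146593 heading err -0.07298911401039732 z 0.12776353489864611 force n,m,z -10.74278420884962 1.3016830687055052 8.183992398608707 grip 30.040989036206156 0.023988541114686675
tilt [-0.1576  0.0781] tq [-2.0213  0.4183  0.406 ]
```

```bash
python3 -m handwheel '[{"x":0.0003,"y":-0.0001,"z":0.0001,"wx":0,"wy":0,"wz":0},{"x":0.0006,"y":-0.0002,"z":0.0002,"wx":0,"wy":0,"wz":0},{"x":0.001,"y":-0.0004,"z":0.0002,"wx":0,"wy":0,"wz":0},{"x":0.0013,"y":-0.0005,"z":0.0002,"wx":0,"wy":0,"wz":0},{"x":0.0013,"y":-0.0005,"z":0.0002,"wx":0,"wy":0,"wz":0}]' | grep ft_f;python3 k.py
```

```text
ft_force: [-0.9, -11.1, 9.7]
t 18.2167 dock handle -0.05864286430214057 -0.0008044218684850826 heading err -0.11075381272459595 z 0.12775669761384012 force n,m,z -10.920300141408466 2.117653345022024 9.687417470767203 grip 30.043262145482004 0.024034483289252586
tilt [-0.1939  0.1213] tq [-2.2288  0.3802  0.377 ]
```

```bash
python3 -m handwheel '[{"x":0.0004,"y":0,"z":0,"wx":0,"wy":0,"wz":0},{"x":0.0008,"y":0,"z":0,"wx":0,"wy":0,"wz":0},{"x":0.0012,"y":0,"z":0,"wx":0,"wy":0,"wz":0},{"x":0.0014,"y":0,"z":0,"wx":0,"wy":0,"wz":0},{"x":0.0014,"y":0,"z":0,"wx":0,"wy":0,"wz":0}]' | grep ft_f;python3 k.py
```

```text
ft_force: [-0.1, -13.0, 10.2]
t 18.6333 dock handle -0.05792619924402811 -0.0008675124140287523 heading err -0.1370611696091828 z 0.1277954016049933 force n,m,z -12.8815123476456 1.5358594428751458 10.231944419887741 grip 30.046995186712593 0.023484230183587775
tilt [-0.2356  0.1183] tq [-2.4665  0.3604  0.3751]
```

The press reads about 12–13 N, and the handle has advanced about 2.9 mm since contact. I'll ease off the stored arm load before opening so the fingers don't jerk the caddy.

```bash
python3 -m handwheel '[{"x":-0.0005,"y":-0.0001,"z":-0.0002,"wx":0,"wy":0,"wz":0},{"x":-0.001,"y":-0.0002,"z":-0.0004,"wx":0,"wy":0,"wz":0},{"x":-0.0015,"y":-0.0003,"z":-0.0006,"wx":0,"wy":0,"wz":0},{"x":-0.002,"y":-0.0004,"z":-0.0008,"wx":0,"wy":0,"wz":0},{"x":-0.0025,"y":-0.0005,"z":-0.001,"wx":0,"wy":0,"wz":0},{"x":-0.0025,"y":-0.0005,"z":-0.001,"wx":0,"wy":0,"wz":0}]' | grep ft_f;python3 k.py
```

```text
ft_force: [1.8, -7.2, 3.1]
t 19.1333 dock handle -0.05806781389842331 -0.00021160659906801002 heading err -0.09413368597894589 z 0.1278597615663918 force n,m,z -7.344320605302804 -0.9239485984182505 3.0741599481566144 grip 30.001063810195774 0.02392835468147884
tilt [-0.0928  0.1396] tq [-1.6048 -0.2041  0.0453]
```

```bash
python3 -m handwheel '[{"x":-0.0004,"y":0,"z":-0.0002,"wx":0,"wy":0,"wz":0},{"x":-0.0008,"y":0,"z":-0.0004,"wx":0,"wy":0,"wz":0},{"x":-0.0012,"y":0,"z":-0.0006,"wx":0,"wy":0,"wz":0},{"x":-0.0016,"y":0,"z":-0.0008,"wx":0,"wy":0,"wz":0},{"x":-0.002,"y":0,"z":-0.0008,"wx":0,"wy":0,"wz":0},{"x":-0.002,"y":0,"z":-0.0008,"wx":0,"wy":0,"wz":0}]' | grep ft_f;python3 k.py
```

```text
ft_force: [3.9, -3.8, -0.8]
t 19.6333 dock handle -0.05815105454448835 0.000356332921511948 heading err -0.02607174465563844 z 0.12786519438159247 force n,m,z -4.238880244753913 -3.4072167415104047 -0.8021604450782791 grip 30.018527638167143 0.023529980856061103
tilt [0.0008 0.0971] tq [-1.2059 -0.7516 -0.2365]
```

```bash
python3 -m handwheel '[{"x":-0.0004,"y":0.0003,"z":0,"wx":0,"wy":0,"wz":0},{"x":-0.0008,"y":0.0006,"z":0,"wx":0,"wy":0,"wz":0},{"x":-0.001,"y":0.0009,"z":0,"wx":0,"wy":0,"wz":0},{"x":-0.001,"y":0.0009,"z":0,"wx":0,"wy":0,"wz":0}]' | grep ft_f;python3 k.py
```

```text
ft_force: [2.2, -1.6, 0.7]
t 19.9667 dock handle -0.05827489168518995 7.916093390743886e-05 heading err 0.027750961355351933 z 0.12774279054065266 force n,m,z -1.7961738476536384 -1.966089248511842 0.6971361499013978 grip 30.0183678092435 0.023795742801248295
tilt [0.0472 0.0248] tq [-0.8076 -0.5113 -0.2593]
```

Nearly unloaded, with the pad holding its set. I'll open fully in place.

```bash
python3 -m handwheel '[{"x":-0.0003,"y":0.0004,"z":0,"wx":0,"wy":0,"wz":0},{"x":-0.0003,"y":0.0004,"z":0,"wx":0,"wy":0,"wz":0},{"x":-0.0003,"y":0.0004,"z":0,"wx":0,"wy":0,"wz":0}]' | grep ft_f
python3 -m handwheel '[{"x":0,"y":0,"z":0,"wx":0,"wy":0,"wz":0},{"x":0,"y":0,"z":0,"wx":0,"wy":0,"wz":0},{"x":0,"y":0,"z":0,"wx":0,"wy":0,"wz":0},{"x":0,"y":0,"z":0,"wx":0,"wy":0,"wz":0},{"x":0,"y":0,"z":0,"wx":0,"wy":0,"wz":0},{"x":0,"y":0,"z":0,"wx":0,"wy":0,"wz":0},{"x":0,"y":0,"z":0,"wx":0,"wy":0,"wz":0},{"x":0,"y":0,"z":0,"wx":0,"wy":0,"wz":0},{"x":0,"y":0,"z":0,"wx":0,"wy":0,"wz":0},{"x":0,"y":0,"z":0,"wx":0,"wy":0,"wz":0}]' 0.07;python3 k.py
```

```text
ft_force: [0.7, -0.7, 2.7]
time: 21.05
position: [0.5142, 0.1843, 0.1275]
tool_rot: [-2.091, -2.344, -0.0]
ft_force: [-0.4, -0.7, -0.5]
grip_width: 0.796
grip_force: 0.0
t 21.05 dock handle -0.059124072918018994 -0.00016645075297345516 heading err 0.008578505976032602 z 0.12751145647474119 force n,m,z -0.6980727020589049 0.44706788747389425 -0.5494649439695563 grip 0.0 0.06923705945942364
tilt [0.0079 0.0051] tq [-0.0114  0.052   0.0231]
```

Released with no contact force. Now I'll lift straight up, back off and look.

```bash
python3 -m handwheel '[{"x":0,"y":0,"z":-0.01,"wx":0,"wy":0,"wz":0},{"x":0,"y":0,"z":-0.03,"wx":0,"wy":0,"wz":0},{"x":0,"y":0,"z":-0.06,"wx":0,"wy":0,"wz":0},{"x":0,"y":0,"z":-0.1,"wx":0,"wy":0,"wz":0},{"x":0,"y":0,"z":-0.14,"wx":0,"wy":0,"wz":0},{"x":0,"y":0,"z":-0.14,"wx":0,"wy":0,"wz":0}]' | grep -E "pos|ft"
python3 -m handwheel '[{"x":-0.04,"y":0,"z":0,"wx":0,"wy":0,"wz":0},{"x":-0.08,"y":0,"z":0,"wx":0,"wy":0,"wz":0},{"x":-0.12,"y":0,"z":0,"wx":0,"wy":0,"wz":0},{"x":-0.16,"y":0,"z":0,"wx":0,"wy":0,"wz":0},{"x":-0.2,"y":0,"z":0,"wx":0,"wy":0,"wz":0},{"x":-0.24,"y":0,"z":0,"wx":0,"wy":0,"wz":0},{"x":-0.28,"y":0,"z":0,"wx":0,"wy":0,"wz":0},{"x":-0.3,"y":0,"z":0,"wx":0,"wy":0,"wz":0},{"x":-0.3,"y":0,"z":0,"wx":0,"wy":0,"wz":0},{"x":-0.3,"y":0,"z":0,"wx":0,"wy":0,"wz":0}]' | grep -E "time|pos"
python3 - <<'E'
from bench import ctrl
import cv2,pickle,numpy as np
d=ctrl.get_image("top");pickle.dump(d,open("top4.pkl","wb"));e=ctrl.get_image("scene")
r=lambda i,f:cv2.resize(i[:,:,::-1],None,fx=f,fy=f,interpolation=cv2.INTER_CUBIC)
a=r(d["image"][140:275,90:240],4);b=r(e["image"][150:290,270:440],4)
cv2.imwrite("pics/t4.png",a);cv2.imwrite("pics/s4.png",b)
E
```

```text
position: [0.5181, 0.1853, 0.2768]
ft_force: [1.0, -0.3, 0.7]
time: 22.38
position: [0.5482, -0.1153, 0.268]
```

View pics/t4.png

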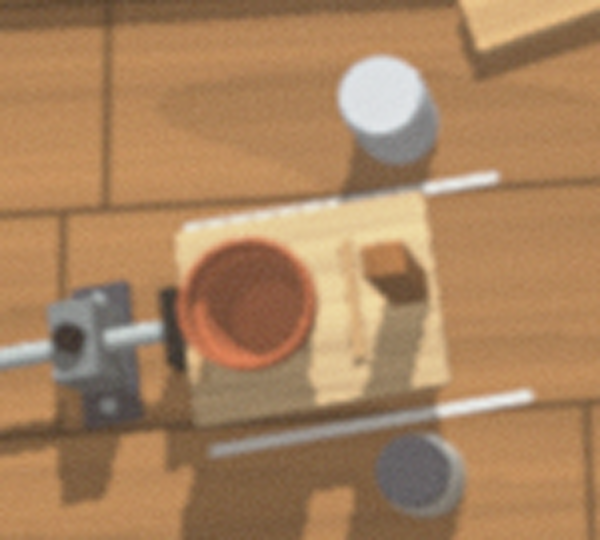

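View pics/s4.png

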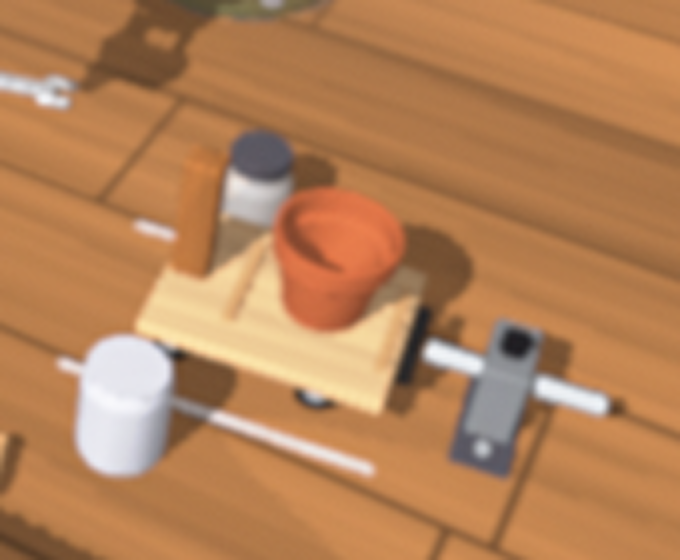

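The caddy stands square between the lines with its nose on the pad (deck corners (178,235), (425,195), (448,380), (197,426)). The pot is upright, the tin and jar are in place, and the gripper is clear. I'm handing it in.

```bash
python3 - <<'E'
from bench import ctrl
print(ctrl.close_job())
E
```

```text
the job is handed in; nothing more can be done
None
```

I parked the caddy nose first and square between the lines, pressed it against the pad to about 12–13 N (roughly 2.9 mm of yield, judged by feel), and released it. The pot is upright, the tin and jar look undisturbed, and the job was handed in at about 22 s; I inferred that the castors trail from the long straight push rather than seeing all four.

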